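# Shut the marked supply valve under its sliding cover

### The arm

A 7-joint arm with a two-finger parallel gripper is mounted at the origin on the work surface. World frame = base frame: x ahead of the robot, y to its left, z up, the work surface at z = 0. Lengths are in mm, angles in rad, forces in N, time in s.
With the tool pointing down it reaches from about 425 to 800 mm from the base axis. Payload 8.3 kg.
Tool frame: the origin (TCP) lies midway between the tips of the shut fingers; the grasp point (between the pads) lies 19 mm behind it; z points along the fingers, y is the line along which they close (so a half turn about z gives the same grasp; the last joint's range is limited). The gripper opens to 85 mm and grips with 20 to 120 N. Pads are 22 mm wide; open, the fingers measure 114 mm over their backs; the gripper's body (76 mm by 85 mm) begins 54 mm behind the grasp point. The pads swing forward as they close: fully open they stand 13 mm farther back than shut.
Start: joints at [-1.298, 0.383, 0.016, 1.37, -0.006, 1.388, -0.046], TCP at [205.901, 590.091, 231.279] pointing down, gripper open.
Joint ranges: [-2.95, 2.95], [-0.25, 2.06], [-1.52, 1.56], [0.18, 2.33], [-1.44, 4.58], [0.02, 2.06], [-3.01, 3.01]. Speed limits (rad/s): [2.39, 2.39, 3.01, 3.01, 3.14, 3.14, 3.14].

### API

Orientations are given as a unit quaternion [w, x, y, z].
In Python, from bench import manip, optics gives the robot as it stands. The module is installed in compiled form; this text tells all that it offers.
- The arm moves only by the shell command python3 -m creep 'ROWS'. ROWS is JSON, a list of rows, each a list of 5 numbers: the finger opening in mm, from 0 to 85.4, then the shift along the tool's x, y, z in mm, then the turn about the tool's z in rad. A call has exactly 5 rows; each row shifts and turns the commanded pose from where the row before left it, along the tool's axes as they then stand; what a row does not reach is not made up. A row lasts 1/12 s, in which the tool goes at most 41.7 mm and 7.16 degrees, less where a joint would pass 70% of its speed; a pose out of reach is approached as far as the arm can. A call is refused whole if a number of a shift passes 41.7 or a number of a turn 0.125, either way. A call with a gripper value outside its range is refused whole. The fingers move at their own pace and stop on an object; the grip force is fixed at half the most. Time passes only in rows, so rows that do not move let the fingers close, or fill a call up. It gives the time, the measured TCP pose, the force, the opening and the grip force at its end, in the units of the state.
- manip.observe(): the state, without advancing time (a new reading comes with each control period).
- optics.get_image(name): name is "scene" or "top" or "wrist"; returns the picture (384x512x3 uint8, red, green, blue); there is no depth.
- optics.camera_params(name): a dict with "fov_y" (degrees; the focal length in pixels is half the picture's height over the tangent of half this angle, whatever the lens; pixels are square), "cx", "cy" (the principal point, pixels), "position" and "rotation" of the camera in the world; the wrist camera has in their place "tool_from_camera" (4x4, takes a point from camera to tool coordinates, whose origin is the TCP and whose axes are the flange's). Camera axes: x right, y down, z forward; pixel columns grow to the right and rows downward; lengths in mm; the calibration is good to about 2 mm. The wrist camera is an equidistant fisheye: a pixel r from the principal point sees the ray r / f radians off the axis. A picture is of the moment at which its call begins: read the wrist's pose just before it. camera_params takes no time and is no camera call.
- manip.job_done(): hands the job in; it is judged then, once.
The state is a dict: "clock": time; "qpos": joint angles; "qd": joint speeds; "joint_efforts": joint torques, N m; "tcp_pos": TCP position; "eef_rot": TCP orientation; "contact_force": force on the tool from outside, world axes, zero at the start; "ft_torque": the same for the moment, N m; "finger_gap": opening from 0.0 (shut) to 1.0 (fully open); "gripper_force": force on a finger pad.
Only numpy, scipy, OpenCV 4.12 (cv2) and the standard library are available. Lean on these libraries where they do the work, as an engineer would, in place of code of your own. Each camera call takes 0.05 s, during which the arm holds its last target. There are 200 camera calls.

### The job

Push the loose cover of the bench supply box straight back along its guides, all the way, so that the opening with the two valve levers lies open; then push the lever that is marked with the round disc on its hub fully shut (clockwise seen from above, to its stop). Only push with the fingers: do not lift the cover off its guides, leave the other valve's lever as it is, and leave the jar, the tube rack and the beaker standing where they are.

Things in the scene. Friction and masses are not known exactly. Their poses are not given: they have to be found in the camera images.
- box: White bench supply box, fixed, 80 mm high. Origin on the work surface; box axes: -x towards the robot, z up. It spans x -125 to +138, y -134 to +134 mm: an open well at the robot's side and, behind it (x 0 to 138), a solid deck, top at 80 mm, onto which the cover slides in +x. Guide ribs along x at both sides (inner faces y = +-125.5 mm) have tops at 92 mm.
- well (a point): Centre of the well's floor, 9 mm above the work surface; box axes. The well is 117 (x) by 224 (y) mm and open at the top, rim 80 mm above the work surface. It holds the two valves, 95 mm apart.
- stop (a point): Middle of the near face of the end stop, a rib across the deck's far edge (box x +130 mm), 86 mm above the work surface; its top is at 92 mm. The cover, pushed fully back, rests against it.
- cover_bar (a point): Middle of the top edge of the bar on the loose grey cover (0.25 to 0.5 kg, slides with 1 to 6 N). Cover: plate 125 (x) by 247 (y) by 6 mm lying on the rim between the ribs, top 86 mm above the work surface; bar across its centre 10 (x) by 100 (y) mm, 22 mm high, top at 108 mm. Over the well the bar stands at box x -58 to -48 mm; fully back at +67 mm.
- marked_valve (a joint): Marked valve's lever: 0 rad = fully open (lever points to the box's -x), grows clockwise seen from above to 1.571 rad = fully shut at its stop (lever points to the box's +y). Friction holds it where it is left; turning takes about 0.12 N m (3 N at 42 mm from the axis). It starts at 0 to 0.3.
- marked_hub (a point): On the marked valve's vertical axis at mid-height of its lever, 54 mm above the work surface; box axes. On top it has a flat round steel disc 36 mm wide (top at 69 mm). Lever: steel bar 12 mm wide, from 45 to 63 mm above the work surface. It is the left or the right valve: box x -34, y -57 or +38 mm. Open, it has 45 mm or more free beside it on its -y side.
- marked_tip (a point): Outer end of the marked valve's lever, 60 mm from its axis, at mid-height of the bar. Below the levers: a copper pipe along the box's x under each (top 27 mm above the work surface), and under each hub a brass body 40 by 26 mm (top at 31 mm) with a stem 18 mm wide.
- plain_valve (a joint): The other valve's lever, same meaning of values; to be left as it is.
- plain_hub (a point): On the vertical axis of the other valve, 54 mm above the work surface: same size and lever but no disc, only a 10 mm stud on its hub.
- plain_tip (a point): Outer end of the other valve's lever, 60 mm from its axis.
- jar: Bystander: lidded sample jar, 56 mm in diameter, 75 mm high, standing beside the box on its +y side. Origin at the centre of its underside.
- rack: Bystander: white test-tube rack with tubes, 200 by 70 mm, 96 mm high, long side along its x, beside the box on its -y side. Origin at the centre of its underside.
- beaker: Bystander: glass beaker, 66 mm in diameter, 85 mm high, beyond the box's far +y corner. Origin at the centre of its underside.

How it is judged (in metres and radians):
On the way, in this order (a step that is already met when the one before it is completed fails the run):
1. the cover is slid back clear of the opening, still lying in its guides (x of cover_bar in the frame of box above 0.05 m and z of cover_bar in the frame of box below 0.112 m), for 0.2 s.
2. the marked valve is pushed shut (value of joint marked_valve above 1.45 rad), for 0.2 s.
At the end, for the whole second after the job is handed in: Cover flat in its guides, its bar at least 50 mm behind the well's rear edge (stop at 67); marked valve at 1.45 rad or more and at rest; other lever's end moved under 15 mm; jar, rack and beaker upright within 30 mm of their starts (all of step 1 and z of cover_bar in the frame of box above 0.104 m and value of joint marked_valve above 1.45 rad and velocity of joint marked_valve between -0.05 and 0.05 rad/s and distance of plain_tip from where it was at the start of the episode below 0.015 m and distance of each of jar, rack, beaker from where it was at the start of the episode below 0.03 m and angle between each of jar, rack, beaker's own z axis and vertical below 0.2 rad); the robot touches nothing.
It fails at once if the cover is lifted or tipped more than 10 mm off its guides (z of cover_bar in the frame of box above 0.118 m).
It fails at once if the other valve's lever is moved by more than 15 mm at its end (distance of plain_tip from where it was at the start of the episode above 0.015 m).
It fails at once if the jar is displaced by more than 30 mm or lifted (distance of jar from where it was at the start of the episode above 0.03 m).
It fails at once if the rack is displaced by more than 30 mm or lifted (distance of rack from where it was at the start of the episode above 0.03 m).
It fails at once if the beaker is displaced by more than 30 mm or lifted (distance of beaker from where it was at the start of the episode above 0.03 m).
It also fails if it takes over 46 s, if anything falls off the work surface, if the arm or the gripper's body presses on something with over 40 N, if the wrist force passes 120 N, or if a joint passes its speed limit or range.

## Working session

There is one attempt and no reset: what is moved stays moved. The work goes in short steps, Python scripts to look and compute and a shell command to move; the robot and the scene stay as the last step left them, time stands still between calls to the robot, and variables do not carry over. Pictures are saved under pics/ and viewed, at most 10 in all, crops included, and the job is handed in when it is done.

```bash
mkdir -p pics; python3 - <<'E'
from bench import manip, optics
import cv2,json
s=manip.observe(); print({k:s[k] for k in('clock','tcp_pos','eef_rot','contact_force','finger_gap')})
for n in('scene','top'):
    im=optics.get_image(n); cv2.imwrite(f'pics/{n}0.png',im[:,:,::-1]); print(n,optics.camera_params(n))
print(optics.camera_params('wrist'))
E
```

```text
{'clock': 0.0, 'tcp_pos': array([205.75058961, 589.62288483, 230.28858446]), 'eef_rot': array([-1.28955681e-04,  1.67068659e-01,  9.85944780e-01, -9.67891334e-04]), 'contact_force': array([ 0.54572134,  0.37441602, -0.39193657]), 'finger_gap': 0.9956707055604713}
scene {'fov_y': 53.92603618057809, 'cx': 256.5362141867476, 'cy': 186.36625100312045, 'position': array([1283.47915469,   41.50313252,  610.75050228]), 'rotation': array([-0.30057742,  0.64570996,  0.62971692, -0.3101104 ])}
top {'fov_y': 42.89805272955078, 'cx': 253.45717789373614, 'cy': 196.81876482606435, 'position': array([ 332.99344908,   52.47026061, 1394.39589826]), 'rotation': array([-0.08832426,  0.72310419, -0.68028641,  0.08080565])}
{'fov_y': 65.70646984690485, 'cx': 252.73007864970242, 'cy': 189.1732607863321, 'tool_from_camera': array([[ 8.80826010e-04, -9.58411522e-01, -2.85388469e-01,
         7.10834969e+01],
       [ 9.99998839e-01,  4.89336507e-04,  1.44308298e-03,
        -1.96749472e-01],
       [-1.24341635e-03, -2.85389409e-01,  9.58410840e-01,
        -1.41944587e+02],
       [ 0.00000000e+00,  0.00000000e+00,  0.00000000e+00,
         1.00000000e+00]])}
```

View pics/top0.png

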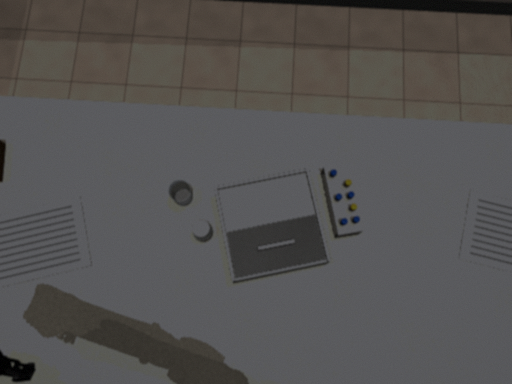

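View pics/scene0.png

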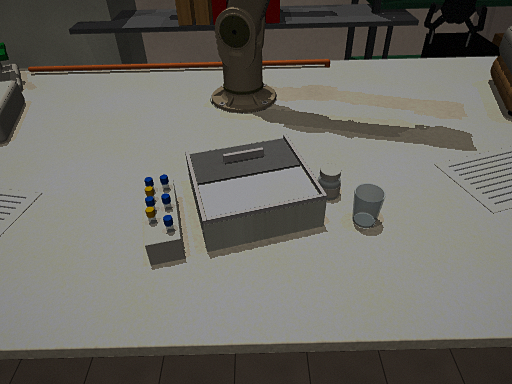

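Top view: the box corners are roughly at (217,188), (307,173), (327,262) and (235,280). The grey cover is over the well with its bar at (258–294, 244), the jar is at (203,230), the beaker at (182,193) and the rack at (343,200). I'll enlarge both views to get the corners accurately.

```bash
python3 - <<'E'
import cv2,numpy as np
a=cv2.imread('pics/top0.png')[155:295,165:375]; a=cv2.convertScaleAbs(cv2.resize(a,None,fx=3.8,fy=3.8,interpolation=cv2.INTER_CUBIC),alpha=1.9)
cv2.imwrite('pics/topc.png',a)
b=cv2.imread('pics/scene0.png')[125:275,135:345]; cv2.imwrite('pics/scenec.png',cv2.resize(b,None,fx=3.8,fy=3.8,interpolation=cv2.INTER_CUBIC))
E
```

```text
(no output)
```

View pics/topc.png

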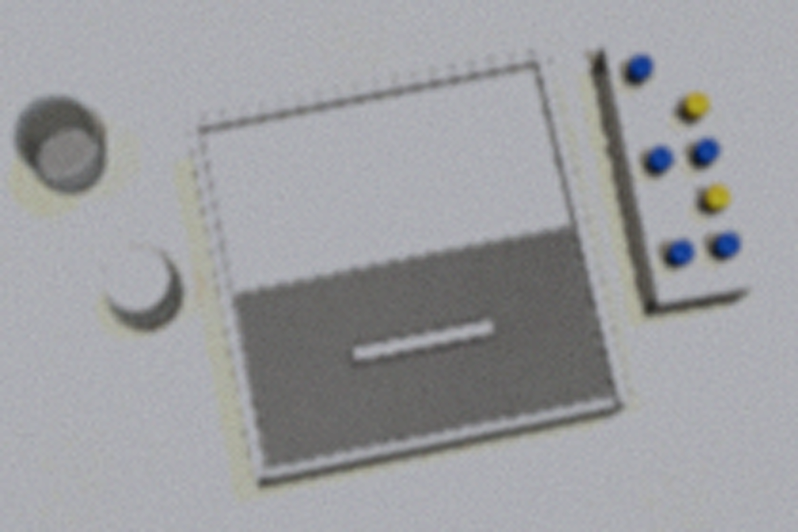

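View pics/scenec.png

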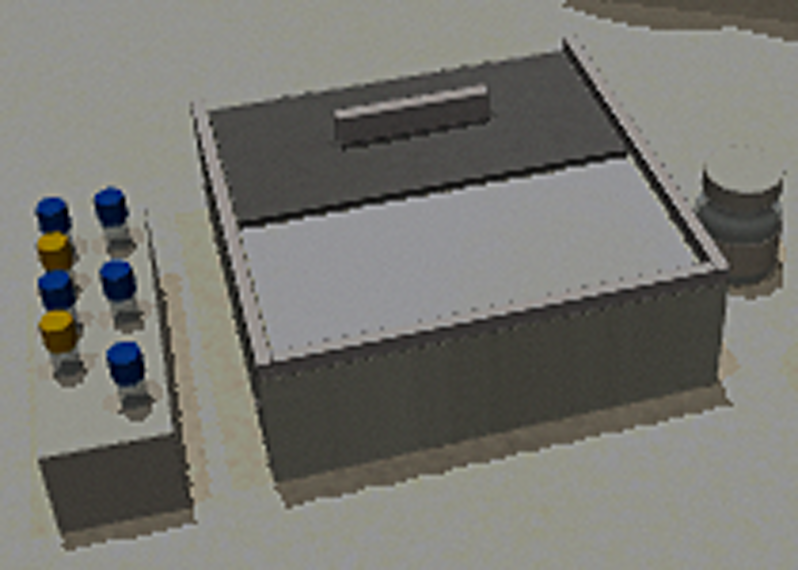

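The enlarged top view shows the cover corners at (236,294), (577,228), (615,402) and (263,470), and the bar ends at (355,353) and (493,327). In the enlarged scene view, the far top corners of the box are at (725,268) and (262,362). I'll fit the box pose to these.

```bash
cat > h.py <<'E'
import numpy as np
from bench import manip, optics
from scipy.spatial.transform import Rotation as R
def rot(q): return R.from_quat(np.roll(q,-1))
def proj(n,P):
    c=optics.camera_params(n); p=rot(c['rotation']).inv().apply(np.atleast_2d(P)-c['position'])
    f=192/np.tan(np.radians(c['fov_y']/2)); return p[:,:2]/p[:,2:]*f+[c['cx'],c['cy']]
def ray(n,uv,z):
    c=optics.camera_params(n); f=192/np.tan(np.radians(c['fov_y']/2))
    d=rot(c['rotation']).apply([(uv[0]-c['cx'])/f,(uv[1]-c['cy'])/f,1]); return c['position']+d*(z-c['position'][2])/d[2]
E
python3 - <<'E'
from h import *
from scipy.optimize import least_squares
T=[(236,294,9.5,123.5,86),(577,228,9.5,-123.5,86),(355,353,-53,50,108),(493,327,-53,-50,108),(615,402,-115.5,-123.5,86),(263,470,-115.5,123.5,86)]
S=[(725,268,138,134,92),(262,362,138,-134,92),(628,156,9.5,123.5,86),(240,222,9.5,-123.5,86),(335,112,-48,-50,108),(489,89,-48,50,108)]
px=lambda t,o:np.array([[(a[0]+.5)/3.8-.5+o[0],(a[1]+.5)/3.8-.5+o[1]] for a in t])
uT,uS=px(T,(165,155)),px(S,(135,125)); PT,PS=[np.array([a[2:] for a in t],float) for t in(T,S)]
W=lambda v,P:R.from_euler('z',v[2]).apply(P)+[v[0],v[1],0]
for nm,f in (('top',lambda v:proj('top',W(v,PT))-uT),('scene',lambda v:proj('scene',W(v,PS))-uS),('both',lambda v:np.vstack([proj('top',W(v,PT))-uT,proj('scene',W(v,PS))-uS]))):
    r=least_squares(lambda v:f(v).ravel(),[550,0,0.1]); print(nm,r.x.round(4)); print(f(r.x).round(1).tolist())
s=manip.observe(); print(rot(s['eef_rot']).as_matrix().round(3), r.x)
v=r.x
for n,p in dict(bar=(-53,0,0),hubR=(-34,-57,0),hubL=(-34,38,0),approach=(-100,0,0)).items(): print(n,W(v,np.array([p],float)).round(0))
print('jar',ray('top',((140+.5)/3.8+164.5,(275+.5)/3.8+154.5),75),'beaker base',ray('top',(183,196),0))
E
```

```text
top [5.719211e+02 2.071540e+01 2.485000e-01]
[[-0.0, -0.3], [-0.7, 0.4], [-0.3, 0.6], [0.4, 0.5], [-0.6, -0.3], [1.1, -0.8]]
scene [5.728287e+02 2.312690e+01 2.614000e-01]
[[1.3, -1.0], [-1.8, 0.1], [0.3, -1.9], [-0.4, -0.0], [0.5, 1.6], [0.4, 0.5]]
both [5.721436e+02 2.238950e+01 2.585000e-01]
[[-0.6, 0.0], [-1.4, -0.1], [-0.7, 0.6], [-0.0, 0.1], [-0.9, -1.0], [0.9, -0.5], [0.8, -1.1], [-2.4, -0.2], [0.0, -1.9], [-0.8, -0.3], [0.2, 1.4], [0.1, 0.4]]
[[-0.944  0.329 -0.001]
 [ 0.329  0.944 -0.002]
 [ 0.    -0.002 -1.   ]] [5.72143639e+02 2.23894981e+01 2.58469746e-01]
bar [[521.   9.   0.]]
hubR [[554. -41.   0.]]
hubL [[530.  50.   0.]]
approach [[475.  -3.   0.]]
jar [561.39234812 213.54451038  75.        ] beaker base [663.19409547 284.94095065   0.        ]
```

Both views agree that the box is at (572, 22) with a yaw of about 0.255. I'll turn the tool to line up with the box (tool x = -box x, tool y = +box y), then move over.

```bash
python3 -m creep '[[40,0,0,0,-0.118],[40,0,0,0,-0.118],[40,0,0,0,-0.118],[40,0,0,0,-0.118],[40,0,0,0,-0.118]]'
python3 -m creep '[[40,-7.4,-40,0,0],[40,-7.4,-40,0,0],[40,-7.4,-40,0,0],[40,-7.4,-40,0,0],[40,-7.4,-40,0,0]]'
cat >> h.py <<'E'
B=np.array([572,22,0.]); YAW=.255
def st():
    s=manip.observe(); p=R.from_euler('z',-YAW).apply(s['tcp_pos']-B); M=rot(s['eef_rot']).as_matrix()
    print('t',round(s['clock'],2),'box',p.round(1),'tool-x ang in box',round(float(np.arctan2(-M[1,0],-M[0,0])-YAW),3),'tilt',M[:,2].round(3),'F',s['contact_force'].round(1),'gap',round(s['finger_gap'],2),'q',np.round(s['qpos'],2))
E
python3 -c "from h import *;st()"
```

```text
clock: 0.52
tcp_pos: [205.8, 589.8, 230.6]
eef_rot: [-0.0, -0.13, 0.992, -0.001]
contact_force: [-0.1, 0.6, -0.6]
finger_gap: 0.467
gripper_force: 0.0
clock: 0.93
tcp_pos: [292.4, 403.7, 230.8]
eef_rot: [-0.0, -0.127, 0.992, -0.0]
contact_force: [1.2, 0.9, 1.1]
finger_gap: 0.468
gripper_force: 0.0
t 0.93 box [-174.3  439.9  230.8] tool-x ang in box -0.001 tilt [-0.001 -0.001 -1.   ] F [1.2 0.9 1.1] gap 0.47 q [-1.01  0.11  0.01  1.71 -0.    1.32  0.82]
```

```bash
python3 -m creep '[[40,-7.5,-40,0,0],[40,-7.5,-40,0,0],[40,-7.5,-40,0,0],[40,-7.5,-40,0,0],[40,-7.5,-40,0,0]]' >/dev/null
python3 -m creep '[[40,-7.5,-40,0,0],[40,-7.5,-40,0,0],[40,-7.5,-40,0,0],[40,-7.5,-40,0,0],[40,-7.5,-40,0,0]]' >/dev/null
python3 -m creep '[[40,-7,-38,0,0],[40,0,0,30,0],[40,0,0,30,0],[40,0,0,0,0],[40,0,0,0,0]]' >/dev/null
python3 - <<'E'
from h import *; import cv2
st(); im=optics.get_image('wrist')[:,:,::-1]; cv2.imwrite('pics/w1.png',cv2.convertScaleAbs(im,alpha=1.5))
E
```

```text
t 2.18 box [-93.8   4.3 170.3] tool-x ang in box -0.001 tilt [-0.004 -0.001 -1.   ] F [-0.6  0.  -0.1] gap 0.47 q [-0.51  0.12  0.48  1.86 -0.06  1.18  1.81]
```

View pics/w1.png

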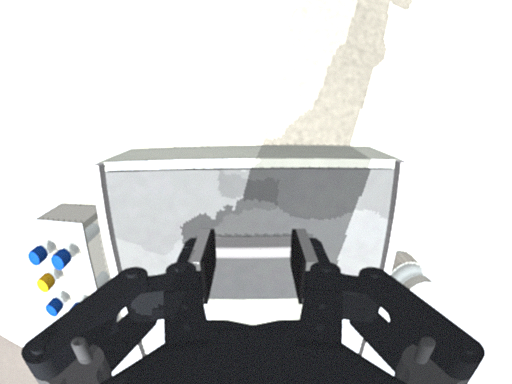

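The wrist view confirms the alignment. The box's front edge is level at row ~160, its corners at columns 103 and 397 are symmetric about the centre, and the bar is at about (253,248–257). I'll check the ranges numerically before lowering.

```bash
cat >> h.py <<'E'
def wproj(P):  # box point -> wrist pixel
    s=manip.observe(); c=optics.camera_params('wrist'); w=R.from_euler('z',YAW).apply(np.atleast_2d(P).astype(float))+B
    t=rot(s['eef_rot']).inv().apply(w-s['tcp_pos']); T=c['tool_from_camera']; p=(t-T[:3,3])@T[:3,:3]
    f=192/np.tan(np.radians(c['fov_y']/2)); th=np.arctan2(np.hypot(p[:,0],p[:,1]),p[:,2]); r=np.hypot(p[:,0],p[:,1])
    return p[:,:2]/r[:,None]*(f*th)[:,None]+[c['cx'],c['cy']]
E
python3 -c "
from h import *
print(wproj([[-125,134,80],[-125,-134,80],[-125,134,92],[-58,0,108],[-48,0,108],[-58,50,108],[-58,-50,108]]).round(0).tolist())"
```

```text
[[403.0, 155.0], [96.0, 156.0], [409.0, 158.0], [248.0, 244.0], [248.0, 256.0], [312.0, 244.0], [185.0, 243.0]]
```

Predictions match the observed bar and centreline to within a few mm. Next I'll lower the fingers to z ≈ 91 and push.

```bash
python3 -m creep '[[40,0,-4,30,0],[40,0,0,25,0],[40,0,0,15,0],[40,0,0,9,0],[40,0,0,0,0]]'; python3 -m creep '[[40,-5,0,0,0],[40,-5,0,0,0],[40,-5,0,0,0],[40,-5,0,0,0],[40,-5,0,0,0]]'; python3 -c "from h import *;st()"
```

```text
clock: 2.65
tcp_pos: [482.5, -0.7, 92.2]
eef_rot: [-0.0, -0.127, 0.992, 0.0]
contact_force: [-0.2, 0.7, -0.7]
finger_gap: 0.467
gripper_force: 0.0
clock: 3.07
tcp_pos: [507.4, 5.2, 92.9]
eef_rot: [0.0, -0.127, 0.992, 0.0]
contact_force: [-4.1, -0.4, 3.6]
finger_gap: 0.469
gripper_force: 1.9
t 3.07 box [-66.7  -0.   92.9] tool-x ang in box -0.0 tilt [ 0.  0. -1.] F [-4.1 -0.4  3.6] gap 0.47 q [-0.48  0.27  0.47  1.89 -0.14  1.02  1.88]
```

```bash
python3 -m creep '[[40,-8,0,0,0],[40,-10,0,0,0],[40,-10,0,0,0],[40,-10,0,0,0],[40,-10,0,0,0]]'; python3 -m creep '[[40,-10,0,0,0],[40,-10,0,0,0],[40,-10,0,0,0],[40,-10,0,0,0],[40,-8,0,0,0]]'; python3 -c "from h import *;st()"
```

```text
clock: 3.48
tcp_pos: [553.8, 17.1, 92.3]
eef_rot: [-0.0, -0.127, 0.992, -0.0]
contact_force: [-4.2, -1.9, 3.8]
finger_gap: 0.468
gripper_force: 2.1
clock: 3.9
tcp_pos: [600.5, 29.3, 92.1]
eef_rot: [-0.0, -0.127, 0.992, -0.0]
contact_force: [-3.9, -0.2, 3.5]
finger_gap: 0.467
gripper_force: 2.1
t 3.9 box [29.5 -0.1 92.1] tool-x ang in box -0.001 tilt [-0.001 -0.    -1.   ] F [-3.9 -0.2  3.5] gap 0.47 q [-0.44  0.46  0.45  1.63 -0.22  1.1   1.89]
```

```bash
python3 -m creep '[[40,-6,0,0,0],[40,-5,0,0,0],[40,-4,0,0,0],[40,-3,0,0,0],[40,-1,0,0,0]]'; python3 -m creep '[[40,-2,0,0,0],[40,-1,0,0,0],[40,-1,0,0,0],[40,0,0,0,0],[40,0,0,0,0]]'; python3 -c "from h import *;st()"
```

```text
clock: 4.32
tcp_pos: [618.4, 34.0, 92.1]
eef_rot: [-0.0, -0.127, 0.992, -0.0]
contact_force: [-2.5, -0.6, 1.8]
finger_gap: 0.469
gripper_force: 1.4
clock: 4.73
tcp_pos: [622.1, 35.0, 92.3]
eef_rot: [0.0, -0.127, 0.992, 0.0]
contact_force: [0.4, -0.8, -0.5]
finger_gap: 0.469
gripper_force: 0.3
t 4.73 box [51.7 -0.1 92.3] tool-x ang in box -0.001 tilt [ 0.  0. -1.] F [ 0.4 -0.8 -0.5] gap 0.47 q [-0.43  0.5   0.44  1.57 -0.23  1.12  1.89]
```

```bash
for i in 1 2; do :; done; python3 -m creep '[[40,-1,0,0,0],[40,-1,0,0,0],[40,-1,0,0,0],[40,-1,0,0,0],[40,-1,0,0,0]]'; python3 -c "from h import *;st()"
```

```text
clock: 5.15
tcp_pos: [624.0, 34.9, 92.2]
eef_rot: [-0.003, -0.126, 0.992, -0.0]
contact_force: [-19.8, -3.8, 13.0]
finger_gap: 0.466
gripper_force: 9.9
t 5.15 box [53.6 -0.6 92.2] tool-x ang in box -0.001 tilt [-0.006 -0.001 -1.   ] F [-19.8  -3.8  13. ] gap 0.47 q [-0.43  0.51  0.44  1.56 -0.23  1.13  1.89]
```

The force rose to 20 N, so the cover is against its stop. I'll back off, rise and look into the well.

```bash
python3 -m creep '[[40,6,0,0,0],[40,15,0,0,0],[40,20,0,-10,0],[0,20,0,-30,0],[0,20,0,-30,0]]' >/dev/null; python3 -m creep '[[0,30,0,-30,0],[0,20,0,-10,0],[0,0,0,0,0],[0,0,0,0,0],[0,0,0,0,0]]' >/dev/null
python3 - <<'E'
from h import *; import cv2
st(); print(wproj([[-34,-57,69],[-34,38,69],[-94,-57,54],[-94,38,54]]).round(0).tolist())
im=optics.get_image('wrist')[:,:,::-1]; cv2.imwrite('pics/w2.png',cv2.convertScaleAbs(im,alpha=1.5))
a=optics.get_image('top')[155:295,165:375,::-1]; cv2.imwrite('pics/topc2.png',cv2.convertScaleAbs(cv2.resize(a,None,fx=3.8,fy=3.8,interpolation=cv2.INTER_CUBIC),alpha=1.9))
E
```

```text
t 5.98 box [-73.3   0.4 201.7] tool-x ang in box -0.0 tilt [ 0.001  0.001 -1.   ] F [-1.3  0.2 -0.2] gap -0.0 q [-0.52  0.13  0.49  1.77 -0.07  1.25  1.82]
[[196.0, 216.0], [291.0, 217.0], [196.0, 155.0], [291.0, 155.0]]
```

View pics/w2.png

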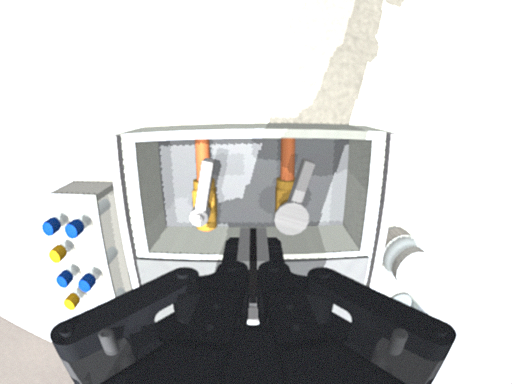

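View pics/topc2.png

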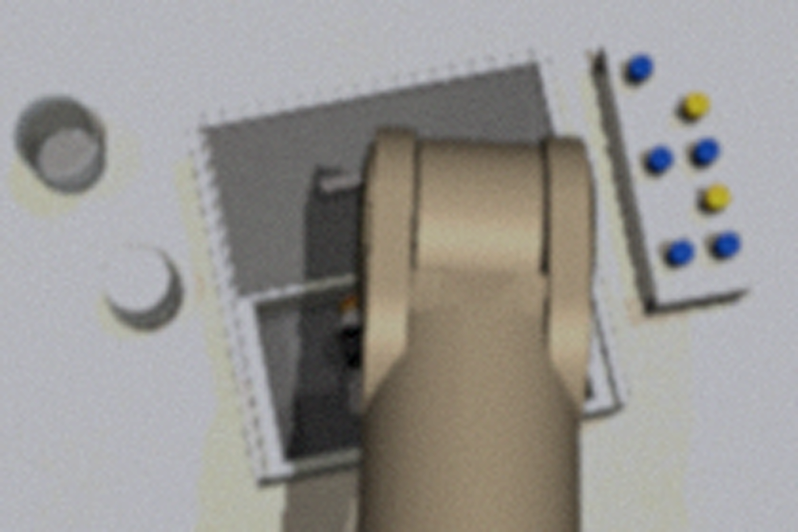

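The wrist picture shows the disc-marked hub at (291,218), which is exactly where the left valve (y = +38) is predicted. Its lever tip is at about (308,163), so θ ≈ 0.3. The plain lever runs from (198,218) to (206,160), and the top view shows the cover fully back. I'll place the shut fingers beside the marked lever on its -y side, turned with it by 0.3.

```bash
python3 -m creep '[[0,12,15.5,0,0],[0,0,0,30,0.1],[0,0,0,30,0.1],[0,0,0,30,0.1],[0,0,0,0,0]]' >/dev/null; python3 - <<'E'
from h import *; import cv2
st(); im=optics.get_image('wrist')[:,:,::-1]; cv2.imwrite('pics/w3.png',cv2.convertScaleAbs(im,alpha=1.5))
E
```

```text
t 6.5 box [-89.5  16.3 105.8] tool-x ang in box -0.305 tilt [-0.01  -0.003 -1.   ] F [-1.9 -0.5 -0.9] gap 0.0 q [-0.54  0.2   0.5   1.93 -0.11  1.05  1.52]
```

View pics/w3.png

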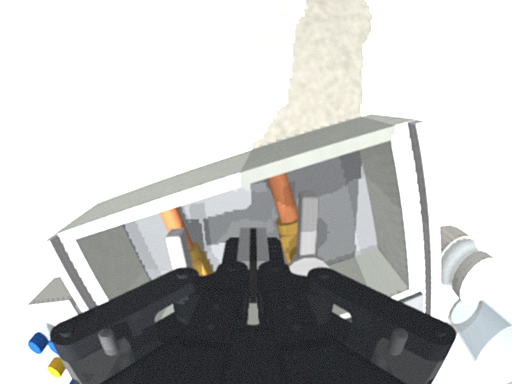

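The marked lever, at about columns 300–317 and rows 198–262, is parallel to the tool. The fingers (columns 225–280) sit in the gap between it and the plain lever (178, 255). I'll lower them now.

```bash
python3 -m creep '[[0,-3,0,20,0],[0,0,0,18,0],[0,0,0,14,0],[0,0,0,0,0],[0,0,0,0,0]]' ; python3 -c "from h import *;st()"
```

```text
clock: 6.97
tcp_pos: [488.7, 15.1, 60.7]
eef_rot: [0.0, 0.022, 1.0, -0.0]
contact_force: [-0.0, 0.1, 0.0]
finger_gap: 0.0
gripper_force: 0.0
t 6.97 box [-82.4  14.3  60.7] tool-x ang in box -0.298 tilt [-0. -0. -1.] F [-0.   0.1  0. ] gap 0.0 q [-0.52  0.27  0.49  1.96 -0.16  0.94  1.57]
```

```bash
python3 -m creep '[[0,3,0,9,0],[0,0,4,0,0],[0,0,4,0,0],[0,0,4,0,0],[0,0,3,0,0]]' ; python3 -c "from h import *;st()"
```

```text
clock: 7.38
tcp_pos: [486.1, 31.2, 51.3]
eef_rot: [0.0, 0.022, 1.0, 0.0]
contact_force: [0.9, 0.0, 0.8]
finger_gap: -0.001
gripper_force: 0.0
t 7.38 box [-80.8  30.6  51.3] tool-x ang in box -0.3 tilt [ 0.001  0.    -1.   ] F [0.9 0.  0.8] gap -0.0 q [-0.54  0.28  0.47  1.98 -0.16  0.92  1.54]
```

```bash
python3 -m creep '[[0,1,5,0,0],[0,2.2,5,0,0.12],[0,2.2,5,0,0.12],[0,2.2,5,0,0.12],[0,2.2,5,0,0.12]]' ; python3 -c "from h import *;st()"
```

```text
clock: 7.8
tcp_pos: [481.2, 55.9, 51.1]
eef_rot: [0.001, 0.263, 0.965, -0.0]
contact_force: [1.2, -3.9, 0.0]
finger_gap: 0.0
gripper_force: 1.7
t 7.8 box [-79.3  55.7  51.1] tool-x ang in box -0.788 tilt [ 0.001 -0.001 -1.   ] F [ 1.2 -3.9  0. ] gap 0.0 q [-0.66  0.29  0.55  1.99 -0.18  0.92  1.02]
```

```bash
python3 -m creep '[[0,2,5,0,0.12],[0,2,5,0,0.12],[0,2,5,0,0.12],[0,2,5,0,0.12],[0,2,5,0,0.12]]' ; python3 -c "from h import *;st()"
```

```text
clock: 8.22
tcp_pos: [490.0, 81.4, 50.8]
eef_rot: [-0.001, 0.536, 0.844, -0.001]
contact_force: [-3.5, -2.1, 3.6]
finger_gap: -0.001
gripper_force: 1.9
t 8.22 box [-64.3  78.2  50.8] tool-x ang in box -1.387 tilt [-0.002 -0.    -1.   ] F [-3.5 -2.1  3.6] gap -0.0 q [-0.77  0.33  0.64  1.96 -0.24  0.93  0.43]
```

```bash
python3 -m creep '[[0,2,5,0,0.12],[0,1,4,0,0.06],[0,0,2,0,0],[0,0,2,0,0],[0,0,0,0,0]]' ; python3 -c "from h import *;st()"
```

```text
clock: 8.63
tcp_pos: [500.8, 89.1, 50.4]
eef_rot: [-0.001, 0.606, 0.795, -0.001]
contact_force: [-4.5, 1.6, 1.4]
finger_gap: -0.0
gripper_force: 2.0
t 8.63 box [-52.   82.9  50.4] tool-x ang in box -1.557 tilt [-0.002  0.    -1.   ] F [-4.5  1.6  1.4] gap -0.0 q [-0.8   0.36  0.67  1.93 -0.28  0.95  0.27]
```

```bash
python3 -m creep '[[0,0,1,0,0],[0,0,1,0,0],[0,0,1,0,0],[0,0,0,0,0],[0,0,0,0,0]]' ; python3 -c "from h import *;st()"
```

```text
clock: 9.05
tcp_pos: [501.2, 89.2, 50.0]
eef_rot: [-0.003, 0.606, 0.795, -0.002]
contact_force: [-15.2, 0.2, 10.2]
finger_gap: -0.003
gripper_force: 7.5
t 9.05 box [-51.6  82.9  50. ] tool-x ang in box -1.558 tilt [-0.007  0.    -1.   ] F [-15.2   0.2  10.2] gap -0.0 q [-0.79  0.37  0.67  1.92 -0.28  0.95  0.27]
```

15 N without any movement means the lever is at its stop. I'll back away, lift clear and check.

```bash
python3 -m creep '[[0,0,-6,0,0],[0,0,-12,0,0],[0,0,-2,-25,0],[0,0,0,-35,0],[0,0,0,-35,0]]' >/dev/null; python3 -m creep '[[0,20,0,-35,0],[0,0,0,-10,0],[0,0,0,0,0],[0,0,0,0,0],[0,0,0,0,0]]'; python3 - <<'E'
from h import *; import cv2
st(); print(wproj([[-34,38,69],[-34,98,54],[67,0,108]]).round(0).tolist()); im=optics.get_image('wrist')[:,:,::-1]; cv2.imwrite('pics/w4.png',cv2.convertScaleAbs(im,alpha=1.5))
E
```

```text
clock: 9.88
tcp_pos: [479.7, 102.7, 189.6]
eef_rot: [-0.0, 0.607, 0.794, -0.001]
contact_force: [-1.2, 0.3, 0.4]
finger_gap: 0.005
gripper_force: 0.0
t 9.88 box [-69.  101.4 189.6] tool-x ang in box -1.56 tilt [-0.001 -0.001 -1.   ] F [-1.2  0.3  0.4] gap 0.01 q [-0.93  0.13  0.72  1.82 -0.09  1.23  0.08]
[[286.0, 245.0], [287.0, 182.0], [387.0, 293.0]]
```

View pics/w4.png

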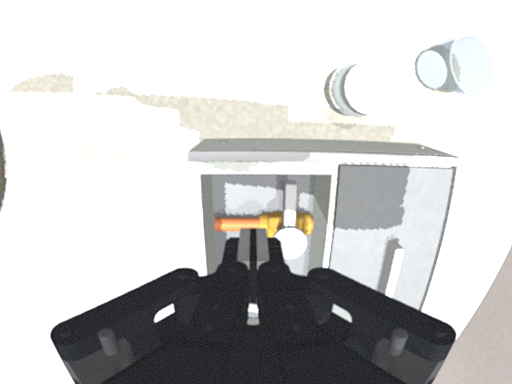

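The disc lever now runs from (291,243) straight up to (291,182), which matches the predicted shut position (287,182). The cover is flat and fully back, the jar and beaker are standing, and the arm is clear, so I'm handing in.

```bash
python3 -c "from bench import manip; print(manip.job_done())"
```

```text
the job is handed in; nothing more can be done
None
```

The cover is pushed back to its stop and the disc-marked lever is shut at its stop. The other lever, jar, rack and beaker were never touched, and the job was handed in at about 10 s; no verdict came back.

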